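# Shut the finished tip box

### The job

Work with the orange tip box is over: push its open lid over with the fingertips until it is shut, then press it down with the closed fingertips at the middle of its front edge, above the orange tab, so that it is surely closed. Do not lift, tip or shove the box from its place, and disturb nothing else on the bench; the white tip box is still in use, so do not touch it and leave it open.

Things in the scene. Friction and masses are not known exactly. Their poses are not given: they have to be found in the camera images.
- orange_box: Loose tip box, an orange lower part, clear hinged lid: 84 (own x) x 122 (own y) mm, 68 high shut (lower part 42), about 0.25 kg. Origin: centre of underside, z up. Hinge along own y at own x +42 mm, height 42 mm; own -x is the front. Fully open, the lid leans away from the front, its edge 123 mm up, its back up to 81 mm behind the origin. To be shut.
- orange_box_lid (a joint): The orange box's lid hinge angle in rad: 0 = shut, 1.745 = open against its stop; starts at 1.45 to 1.74. Stiff, damped hinge (friction 0.004 N m, damping 0.05 N m s/rad) and a 20 g lid: it stays about where it is left above 0.7 and below that only sinks slowly (under 0.1 rad/s), so it must be followed down with the fingertips. No latch
- orange_box_lid_top (a point): Centre of the outer face of the orange box's 116 x 77 mm lid top plate; 69 mm above the worktop over the box's centre when shut. With the lid fully open the face stands nearly upright, looking to the box's own +x: push it there from behind. Axes: the box's, turned with the lid (z = outward normal).
- white_box: Loose tip box, a white lower part, clear hinged lid: 84 (own x) x 122 (own y) mm, 68 high shut (lower part 42), about 0.25 kg. Origin: centre of underside, z up. Hinge along own y at own x +42 mm, height 42 mm; own -x is the front. Fully open, the lid leans away from the front, its edge 123 mm up, its back up to 81 mm behind the origin. In use: stays open, not to be touched.
- white_box_lid (a joint): The white box's lid hinge angle in rad: 0 = shut, 1.745 = open against its stop; starts at 1.45 to 1.74. Stiff, damped hinge (friction 0.004 N m, damping 0.05 N m s/rad) and a 20 g lid: it stays about where it is left above 0.7 and below that only sinks slowly (under 0.1 rad/s), so it must be followed down with the fingertips. No latch
- white_box_lid_top (a point): Centre of the outer face of the white box's 116 x 77 mm lid top plate; 69 mm above the worktop over the box's centre when shut. With the lid fully open the face stands nearly upright, looking to the box's own +x: push it there from behind. Axes: the box's, turned with the lid (z = outward normal).
- orange_lid_front (a point): Where to press the orange box's shut lid: on the outer face of its top plate, midway along the front edge and 10 mm in from it, above the orange tab (30 mm to the front of the box's centre and 69 mm above the worktop when shut). Axes as the lid's.
- amber_jar: Brown glass jar with black cap, 52 mm across, 89 mm high, loose. A bystander; origin: centre of its underside.
- media_bottle: Clear bottle with blue cap, 56 mm across, 114 mm high, loose. A bystander; origin: centre of its underside.
- dropper: Small brown dropper bottle with black teat, 33 mm across, 102 mm high, loose. A bystander; origin: centre of its underside.
- beaker_1: Clear beaker, 76x71 mm, 89 mm high, loose. A bystander; origin: centre of its underside.
- beaker_2: Clear beaker, 60x55 mm, 74 mm high, loose. A bystander; origin: centre of its underside.

How it is judged:
By the outcome, as a careful person would: the job done as asked, in the order asked, and still so for the second after the job is handed in, with the robot touching nothing.
It also fails if it takes over 35 s, if anything falls off the work surface, if the arm or the gripper's body presses on something with over 40 N, if the wrist force passes 120 N, or if a joint passes its speed limit or range.

### The arm

A 7-joint arm with a two-finger parallel gripper is mounted at the origin on a cart in front of the work surface, level with it; the furniture and walls round the work are solid. World frame = base frame: x ahead of the robot, y to its left, z up, the work surface at z = 0. Lengths are in mm, angles in rad, forces in N, time in s.
With the tool pointing down it reaches from about 425 to 875 mm from the base axis. Payload 8.4 kg.
Tool frame: the origin (TCP) lies at the very end of the fingers, on their centre line; the grasp point (between the pads) lies pinch_z behind it (pinch_z is the distance from the TCP to the grasp point, in mm); z points along the fingers, y is the direction in which the jaws open and shut (so a half turn about z gives the same grasp; the last joint's range is limited). The gripper opens to 85 mm and grips with 20 to 120 N. Pads are 22 mm wide; open, the fingers measure 114 mm over their backs; the gripper's body (76 mm by 85 mm) begins 54 mm behind the grasp point. The pads swing forward as they close: fully open they stand 13 mm farther back than shut.
Start: joints at [1.124, 0.333, 0.04, 1.465, -0.013, 1.343, -0.059], TCP at [221.516, -611.06, 231.308] pointing down, gripper open.
Joint ranges: [-2.58, 2.58], [-0.38, 2.09], [-1.3, 1.39], [0.25, 2.4], [-1.5, 4.64], [0.08, 2.09], [-2.65, 2.65]. Speed limits (rad/s): [2.22, 2.22, 2.79, 2.79, 3.14, 3.14, 3.14].

### API

Orientations are given as a unit quaternion [w, x, y, z].
In Python, from cell import * gives the robot as it stands.
- The arm moves only by the tool arm_command, never from a script. Its argument "targets" is a list of rows, each an object with "rotation": the turn, a rotation vector about the tool's x, y, z in rad, a list of three; "translation": the shift along the tool's x, y, z in cm, a list of three; "jaw": the closure, from 0 (fully open) to 1 (shut). A call has 1 to 12 rows; each row shifts and turns the pose as measured when the row begins, along the tool's axes as they then stand; what a row does not reach is not made up. A row lasts 1/12 s, in which the tool goes at most 41.7 mm and 7.16 degrees, less where a joint would pass 70% of its speed; a pose out of reach is approached as far as the arm can. A call is refused whole if a number of a shift passes 4.17 or a number of a turn 0.125, either way. A call with a gripper value outside its range is refused whole. The fingers move at their own pace and stop on an object; "squeeze" is the grip in N (left out, the last holds). Time passes only in rows, so rows that do not move let the fingers close. It gives the time, the measured TCP pose, the force and the opening at its end, in the units of the state.
- get_obs(): the state, without advancing time (a new reading comes with each control period).
- grab_frame(name): name is "side" or "top" or "wrist"; returns a dict with "color" (480x640x3 uint8, red, green, blue), "K" (3x3 intrinsics, pixels), "origin" and "orientation" of the camera in the world. Camera axes: x right, y down, z forward; pixel columns grow to the right and rows downward; lengths in mm; the calibration is good to about 2 mm. A picture is of the moment at which its call begins. There is no depth.
- hand_in(): hands the job in, once; it reports no verdict.
The state is a dict: "clock": time; "joint_positions": joint angles; "joint_vel": joint speeds; "effort": joint torques, N m; "tcp_pos": TCP position; "tcp_rot": TCP orientation; "ft_force": force on the tool from outside, world axes, zero at the start; "wrist_torque": the same for the moment, N m; "opening": finger opening in mm.
Only numpy, scipy, OpenCV 4.12 (cv2) and the standard library are available. Lean on these libraries where they do the work, as an engineer would, in place of code of your own. Each camera call takes 0.05 s, during which the arm holds its last target.

## Working session

There is one attempt and no reset: what is moved stays moved. The work goes in short steps, Python scripts to look and compute and a tool call to move; the robot and the scene stay as the last step left them, time stands still between calls to the robot, and variables do not carry over. Pictures are saved under pics/ and viewed, and the job is handed in when it is done.

Besides the shell and the picture viewer there is one more tool, called as a command line: name --argument value ..., lists and objects as JSON in quotes. arm_command: Moves the arm, as the interface text tells. Its arguments: {"type":"object","properties":{"targets":{"type":"array","items":{"type":"object","properties":{"rotation":{"type":"array","items":{"type":"number"}},"translation":{"type":"array","items":{"type":"number"}},"jaw":{"type":"number"}}}},"squeeze":{"type":"number"}},"required":["targets"]}

```bash
mkdir -p pics; ls
python3 - <<'E'
from cell import *
import cv2
o=get_obs();print(o)
for n in("side","top","wrist"):
    f=grab_frame(n);cv2.imwrite(f"pics/{n}0.png",f["color"][:,:,::-1]);print(n,f["K"],f["origin"],f["orientation"])
E
```

```text
pics
{'clock': 0.0, 'joint_positions': array([ 1.12382163,  0.33390442,  0.03987064,  1.46629573, -0.01338861,
        1.34328486, -0.05848245]), 'joint_vel': array([-0.00053977,  0.00095328,  0.00030999,  0.00044364, -0.00095124,
       -0.00155912,  0.00010822]), 'effort': array([-3.93533137e-04, -6.58560991e+01,  1.36494968e+00, -4.05557120e+01,
        1.67374837e-02,  1.26812031e-02, -2.56630625e-05]), 'tcp_pos': array([ 221.33723418, -610.66278479,  230.41343843]), 'tcp_rot': array([-7.88420250e-04,  9.84918843e-01,  1.73015060e-01, -1.99543956e-04]), 'ft_force': array([0.08173724, 1.18669003, 0.64580177]), 'wrist_torque': array([-0.01683519,  0.02305217, -0.01256645]), 'opening': 85.44847592630032}
side [[444.42102905   0.         326.14773798]
 [  0.         444.42102905 232.35197212]
 [  0.           0.           1.        ]] [-126.23408593  942.49167943  613.9412477 ] [ 0.17274334 -0.25625674  0.8072982  -0.50275425]
top [[532.36472361   0.         320.16245161]
 [  0.         532.36472361 232.89339697]
 [  0.           0.           1.        ]] [ 443.63849692   48.48240858 1266.26593939] [-0.02142935  0.71219721 -0.70142725  0.01776865]
wrist [[342.18464964   0.         319.89862403]
 [  0.         342.18464964 232.84935   ]
 [  0.           0.           1.        ]] [ 283.81766072 -587.51738278  371.96371407] [ 0.10969813  0.8116985  -0.5684198  -0.07752939]
```

View pics/top0.png

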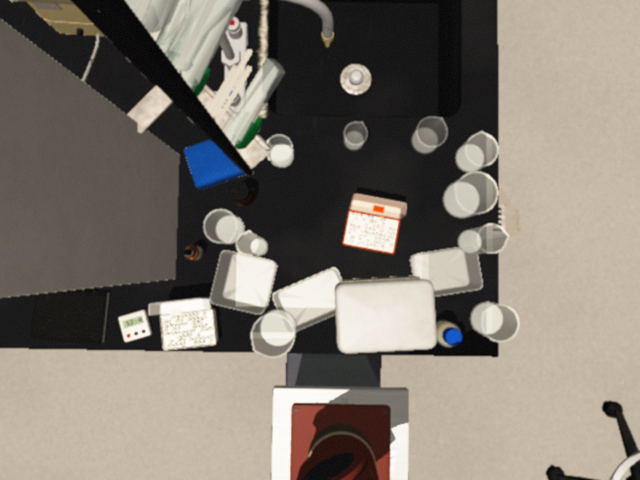

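View pics/side0.png

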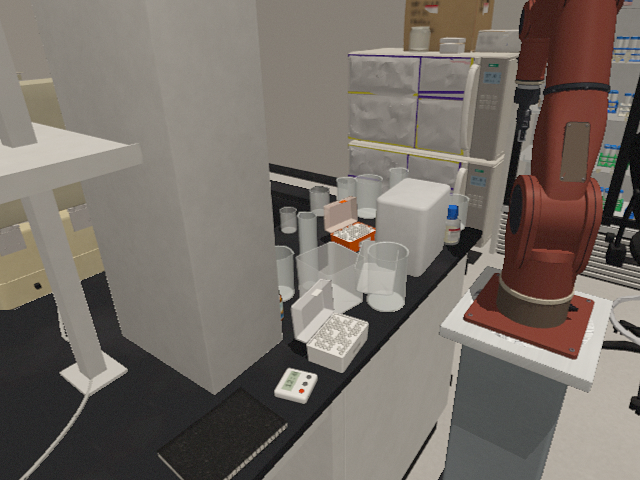

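View pics/wrist0.png

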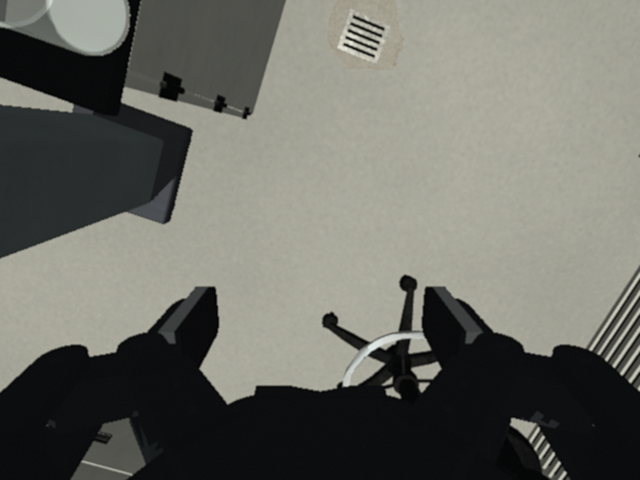

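Run:
```python
import cv2
a=cv2.imread('pics/top0.png');cv2.imwrite('pics/t0c.png',cv2.resize(a[180:270,330:430],(800,600) if 0 else None,fx=6.6,fy=6.6,interpolation=cv2.INTER_CUBIC))
a=cv2.imread('pics/side0.png');cv2.imwrite('pics/s0c.png',cv2.resize(a[170:280,270:410],None,fx=5.4,fy=5.4,interpolation=cv2.INTER_CUBIC))
```

```text
(no output)
```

View pics/t0c.png

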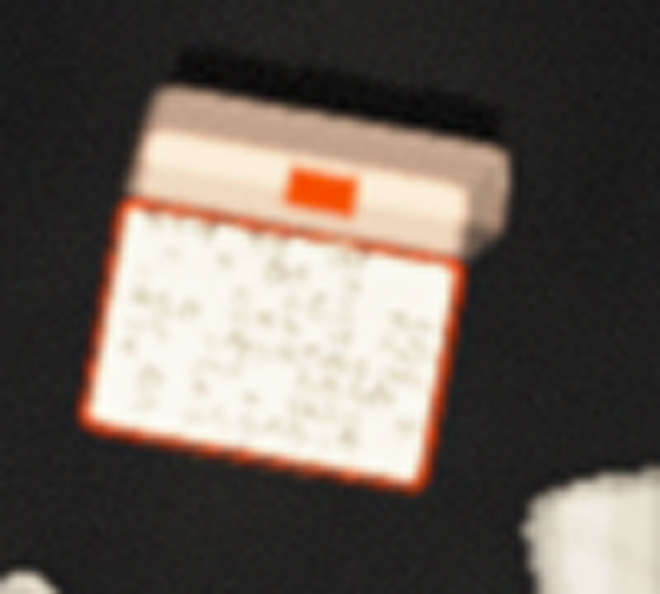

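View pics/s0c.png

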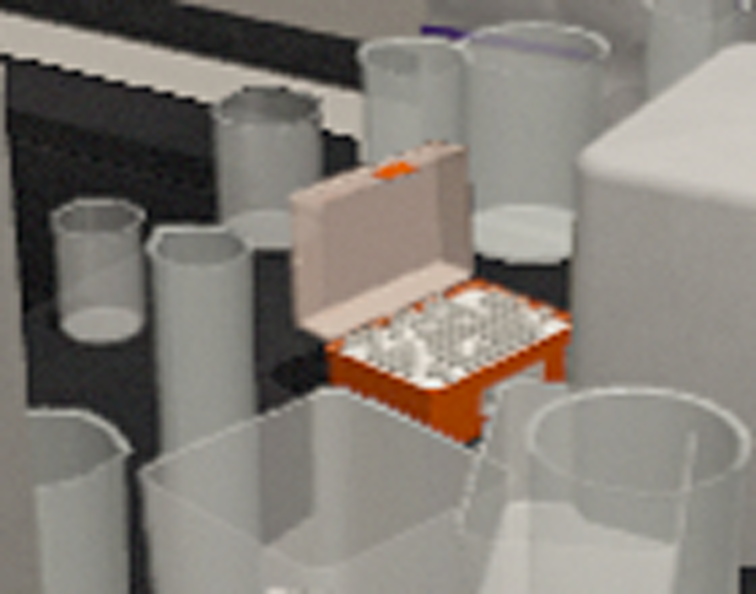

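```bash
cat > h.py <<'E'
import numpy as np, cv2
from scipy.spatial.transform import Rotation as R
from scipy.optimize import least_squares
CAM={'side':(444.42102905,326.14773798,232.35197212,[-126.23408593,942.49167943,613.9412477],[0.17274334,-0.25625674,0.8072982,-0.50275425]),
'top':(532.36472361,320.16245161,232.89339697,[443.63849692,48.48240858,1266.26593939],[-0.02142935,0.71219721,-0.70142725,0.01776865])}
def rot(q): return R.from_quat([q[1],q[2],q[3],q[0]]).as_matrix()
def ray(c,px,z):
    f,cx,cy,o,q=CAM[c]; d=rot(q)@np.array([(px[0]-cx)/f,(px[1]-cy)/f,1]); o=np.array(o); return o+d*(z-o[2])/d[2]
def proj(c,P):
    f,cx,cy,o,q=CAM[c]; v=(np.atleast_2d(P)-o)@rot(q); return np.c_[f*v[:,0]/v[:,2]+cx,f*v[:,1]/v[:,2]+cy]
E
python3 - <<'E'
from h import *
np.set_printoptions(precision=1,suppress=True)
c=[(85,430),(420,490),(463,262),(122,203)]
tp=np.array([(x/6.6+330,y/6.6+180) for x,y in c])
P=[ray('top',p,42) for p in tp]
for p in P: print(p)
print([np.linalg.norm(P[i]-P[(i+1)%4]) for i in range(4)])
s=np.array([(x/5.4+270,y/5.4+170) for x,y in [(432,388),(573,320)]]) # front-left, front-right of base rim
loc=np.array([[-42,61,42],[-42,-61,42],[42,-61,42],[42,61,42.]])
def W(L,p):
    a=p[2]; return np.c_[p[0]+np.cos(a)*L[:,0]-np.sin(a)*L[:,1],p[1]+np.sin(a)*L[:,0]+np.cos(a)*L[:,1],L[:,2]]
r=least_squares(lambda p:np.r_[(proj('top',W(loc,p))-tp).ravel(),(proj('side',W(loc[:2],p))-s).ravel()],[550,-100,-.1])
print(r.x,r.fun)
# lid edge: top plate front edge at lid local; shut: x=-38.5..., z=68
for th in (1.45,1.55,1.65,1.745):
    L=[]
    for x,y,z in [(-42,58,68),(-42,-58,68),(42,58,68),(42,-58,68),(-42,58,43),(-42,-58,43)]:
        dx,dz=x-42,z-42
        c_,s_=np.cos(th),np.sin(th)
        L.append([42+dx*c_+dz*s_,y,42-dx*s_+dz*c_])
    w=W(np.array(L),r.x)
    print(th,((proj('top',w)-[330,180])*6.6).round().tolist(),((proj('side',w)-[270,170])*5.4).round().tolist())
# obstacles: tall white thing top corners for several heights
for z in (0,100,200,250): print(z,[ray('top',p,z)[:2] for p in [(335,285),(436,280),(436,353),(340,353)]], [ray('side',p,z)[:2] for p in [(376,194),(436,208),(450,185),(398,178)]])
for z in(0,90,120): print(z,[ray('top',p,z)[:2] for p in [(396,205),(470,195),(430,135),(478,150),(355,135),(471,240),(246,190)]])
E
```

```text
[484.1   2.7  42. ]
[ 465.  -114.1   42. ]
[ 544.8 -128.5   42. ]
[563.7  -9.2  42. ]
[np.float64(118.35940477472883), np.float64(81.0814175380912), np.float64(120.78347506615577), np.float64(80.47697707768764)]
[515.5 -61.7  -0.2] [-1.2  0.1  0.4  0.4  0.1 -1.  -0.4 -1.3  0.6  0.5  2.1 -0.5]
1.45 [[150.0, 122.0], [501.0, 185.0], [141.0, 122.0], [469.0, 181.0], [136.0, 198.0], [487.0, 261.0]] [[302.0, 187.0], [448.0, 129.0], [292.0, 322.0], [434.0, 259.0], [335.0, 204.0], [481.0, 145.0]]
1.55 [[154.0, 97.0], [505.0, 160.0], [141.0, 123.0], [468.0, 181.0], [140.0, 172.0], [492.0, 235.0]] [[291.0, 186.0], [437.0, 129.0], [292.0, 326.0], [434.0, 263.0], [324.0, 199.0], [470.0, 140.0]]
1.65 [[158.0, 73.0], [508.0, 136.0], [140.0, 124.0], [467.0, 182.0], [145.0, 147.0], [496.0, 210.0]] [[280.0, 187.0], [426.0, 130.0], [292.0, 330.0], [434.0, 267.0], [313.0, 195.0], [459.0, 137.0]]
1.745 [[161.0, 52.0], [510.0, 114.0], [140.0, 125.0], [466.0, 184.0], [149.0, 124.0], [499.0, 186.0]] [[271.0, 189.0], [416.0, 132.0], [293.0, 335.0], [435.0, 271.0], [302.0, 194.0], [448.0, 136.0]]
0 [array([39
[... 606 characters left out ...]
  24.4]), array([ 413.7, -167.3]), array([ 276.4, -167.8]), array([273.5,  13.2])] [array([346.1, 111.9]), array([199.6, 115.1]), array([229.2, -34.5]), array([356.4, -14.3])]
0 [array([ 583.3, -124.4]), array([ 609.9, -300.9]), array([ 753.6, -204.9]), array([ 718.8, -320.1]), array([751. , -24.6]), array([ 502.4, -303.2]), array([614. , 234.7])]
90 [array([ 573.4, -112.2]), array([ 598.1, -276. ]), array([ 731.5, -186.9]), array([ 699.2, -293.9]), array([729.2, -19.4]), array([ 498.2, -278.2]), array([601.9, 221.5])]
120 [array([ 570.1, -108.1]), array([ 594.1, -267.8]), array([ 724.2, -180.9]), array([ 692.7, -285.1]), array([721.9, -17.7]), array([ 496.8, -269.9]), array([597.9, 217.1])]
```

arm_command --targets '[{"rotation":[0,0,0.104],"translation":[0,0,-1.5],"jaw":1},{"rotation":[0,0,0.104],"translation":[0,0,-1.5],"jaw":1},{"rotation":[0,0,0.104],"translation":[0,0,-1.5],"jaw":1},{"rotation":[0,0,0.104],"translation":[0,0,-1.5],"jaw":1},{"rotation":[0,0,0.104],"translation":[0,0,-1.5],"jaw":1}]' --squeeze 40

```text
clock: 0.57
tcp_pos: [220.3, -608.4, 301.7]
tcp_rot: [-0.006, 0.995, -0.095, -0.003]
ft_force: [-1.0, -0.2, -0.1]
opening: 25.3
```

```bash
cat >> h.py <<'E'
BOX=[515.5,-61.7,-0.17]
def b2w(x,y,z):
    a=BOX[2]; return np.array([BOX[0]+np.cos(a)*x-np.sin(a)*y,BOX[1]+np.sin(a)*x+np.cos(a)*y,z])
def go(tgt,yaw=None):
    "tool-frame shift (cm) and turn to box-aligned tool-down pose"
    from cell import get_obs
    o=get_obs(); M=rot(o['tcp_rot']); y=BOX[2] if yaw is None else yaw
    T=np.array([[np.cos(y),np.sin(y),0],[np.sin(y),-np.cos(y),0],[0,0,-1]])
    print('clk',o['clock'],'pos',o['tcp_pos'].round(1),'F',o['ft_force'].round(2),'open',round(o['opening'],1))
    print('shift cm',(M.T@(np.asarray(tgt)-o['tcp_pos'])/10).round(2),'turn',R.from_matrix(M.T@T).as_rotvec().round(3))
E
python3 - <<'E'
from h import *
c=[(85,430),(420,490),(463,262),(122,203)]
tp=np.array([(x/6.6+330,y/6.6+180) for x,y in c])
loc=np.array([[-42,61,42],[-42,-61,42],[42,-61,42],[42,61,42.]])
def W(L,p):
    a=p[2]; return np.c_[p[0]+np.cos(a)*L[:,0]-np.sin(a)*L[:,1],p[1]+np.sin(a)*L[:,0]+np.cos(a)*L[:,1],L[:,2]]
r=least_squares(lambda p:np.r_[(proj('top',W(loc,p))-tp).ravel()],[550,-100,-.1]);print(r.x)
t=b2w(115,0,280);print(t);go(t)
E
```

```text
[ 5.14398771e+02 -6.23012846e+01 -1.60885024e-01]
[628.84224819 -81.15597014 280.        ]
clk 0.5667 pos [ 220.3 -608.4  301.7] F [-1.03 -0.21 -0.06] open 25.3
shift cm [ 30.14 -59.49   2.59] turn [-0.011  0.007 -0.021]
```

arm_command --targets '[{"translation":[1.8,-3.57,0.1],"jaw":1},{"translation":[1.8,-3.57,0.1],"jaw":1},{"translation":[1.8,-3.57,0.1],"jaw":1},{"translation":[1.8,-3.57,0.1],"jaw":1},{"translation":[1.8,-3.57,0.1],"jaw":1},{"translation":[1.8,-3.57,0.1],"jaw":1},{"translation":[1.8,-3.57,0.1],"jaw":1},{"translation":[1.8,-3.57,0.1],"jaw":1},{"translation":[1.8,-3.57,0.1],"jaw":1},{"translation":[1.8,-3.57,0.1],"jaw":1},{"translation":[1.8,-3.57,0.1],"jaw":1},{"translation":[1.8,-3.57,0.1],"jaw":1}]'

```text
$.targets[0]: bad value
```

```bash
sed -i 's/^BOX=.*/BOX=[515,-62,-0.165]/' h.py; python3 -c "
from h import *
go(b2w(115,0,280))"
```

```text
clk 0.5667 pos [ 220.3 -608.4  301.7] F [-1.03 -0.21 -0.06] open 25.3
shift cm [ 30.09 -59.51   2.59] turn [-0.011  0.007 -0.026]
```

Rotation is required in every row.

arm_command --targets '[{"rotation":[0,0,-0.02],"translation":[1.8,-3.57,0.1],"jaw":1},{"rotation":[0,0,0],"translation":[1.8,-3.57,0.1],"jaw":1},{"rotation":[0,0,0],"translation":[1.8,-3.57,0.1],"jaw":1},{"rotation":[0,0,0],"translation":[1.8,-3.57,0.1],"jaw":1},{"rotation":[0,0,0],"translation":[1.8,-3.57,0.1],"jaw":1},{"rotation":[0,0,0],"translation":[1.8,-3.57,0.1],"jaw":1},{"rotation":[0,0,0],"translation":[1.8,-3.57,0.1],"jaw":1},{"rotation":[0,0,0],"translation":[1.8,-3.57,0.1],"jaw":1},{"rotation":[0,0,0],"translation":[1.8,-3.57,0.1],"jaw":1},{"rotation":[0,0,0],"translation":[1.8,-3.57,0.1],"jaw":1},{"rotation":[0,0,0],"translation":[1.8,-3.57,0.1],"jaw":1},{"rotation":[0,0,0],"translation":[1.8,-3.57,0.1],"jaw":1}]'

```text
clock: 1.57
tcp_pos: [513.2, -220.3, 291.0]
tcp_rot: [-0.002, 0.995, -0.099, -0.005]
ft_force: [0.2, -0.3, 0.1]
opening: 0.0
```

```bash
python3 -c "
from h import *
go(b2w(115,0,280))"
```

```text
clk 1.5667 pos [ 513.2 -220.3  291. ] F [ 0.21 -0.29  0.11] open 0.0
shift cm [  8.57 -15.93   1.07] turn [-0.003  0.009 -0.033]
```

arm_command --targets '[{"rotation":[0,0.009,-0.033],"translation":[1.8,-3.4,0.2],"jaw":1},{"rotation":[0,0,0],"translation":[1.8,-3.4,0.2],"jaw":1},{"rotation":[0,0,0],"translation":[1.8,-3.4,0.2],"jaw":1},{"rotation":[0,0,0],"translation":[1.8,-3.4,0.2],"jaw":1},{"rotation":[0,0,0],"translation":[1.2,-2.2,0.1],"jaw":1}]'

```text
clock: 1.98
tcp_pos: [627.4, -67.2, 281.2]
tcp_rot: [-0.002, 0.997, -0.08, 0.0]
ft_force: [-0.8, 0.5, 0.5]
opening: -0.1
```

Run:
```python
from h import *
from cell import *
go(b2w(105,0,95))
for n in("side","top","wrist"):
    f=grab_frame(n);cv2.imwrite(f"pics/{n}1.png",f["color"][:,:,::-1])
    if n=='wrist': print(f["origin"],f["orientation"])
```

```text
clk 1.9833 pos [627.4 -67.2 281.2] F [-0.78  0.52  0.46] open -0.1
shift cm [-0.68  1.42 18.61] turn [-0.005  0.     0.005]
[693.3049984  -76.08177055 421.98334065] [-0.08549002 -0.6446941   0.75245055  0.10430309]
```

View pics/wrist1.png

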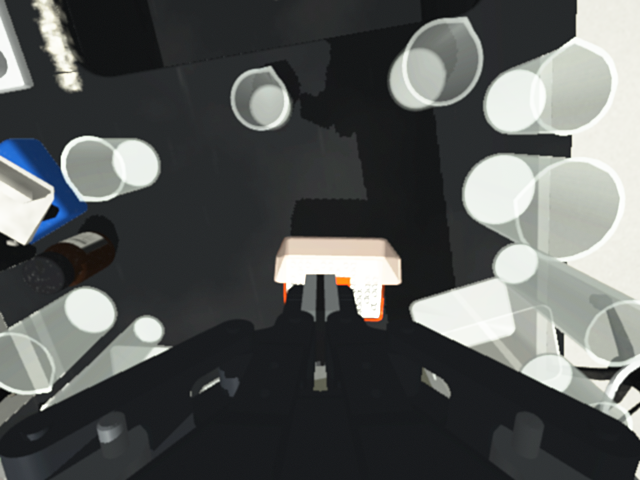

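View pics/side1.png

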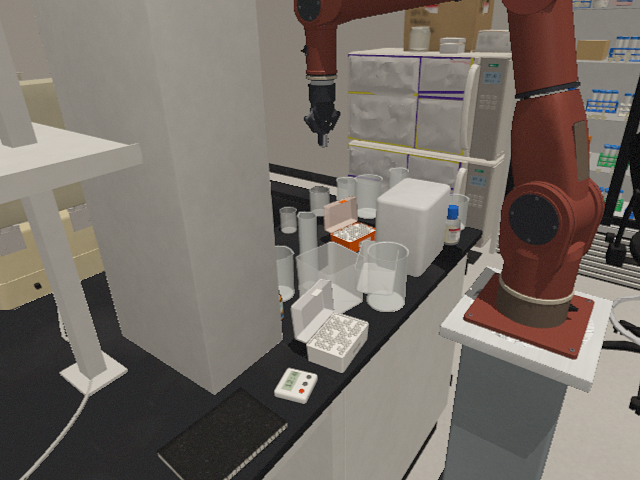

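```bash
python3 - <<'E'
from h import *
CAM['w']=(342.18464964,319.89862403,232.84935,[693.3049984,-76.08177055,421.98334065],[-0.08549002,-0.6446941,0.75245055,0.10430309])
for th in(1.5,1.58,1.65):
  for d,h in((78,27),(5,27),(82,0)):
    print(th,d,h,[proj('w',b2w(42-d*np.cos(th)+h*np.sin(th),y,42+d*np.sin(th)+h*np.cos(th))).round()[0].tolist() for y in(58,-58)])
print([proj('w',b2w(-42,y,42)).round()[0].tolist() for y in(61,-61)])
E
python3 -c "
import cv2
a=cv2.imread('pics/wrist1.png');cv2.imwrite('pics/w1c.png',cv2.resize(a[220:340,260:420],None,fx=5,fy=5,interpolation=cv2.INTER_CUBIC))"
```

```text
1.5 78 27 [[275.0, 265.0], [399.0, 266.0]]
1.5 5 27 [[283.0, 238.0], [385.0, 239.0]]
1.5 82 0 [[275.0, 292.0], [397.0, 294.0]]
1.58 78 27 [[275.0, 258.0], [399.0, 259.0]]
1.58 5 27 [[284.0, 237.0], [385.0, 238.0]]
1.58 82 0 [[275.0, 286.0], [398.0, 288.0]]
1.65 78 27 [[275.0, 252.0], [399.0, 253.0]]
1.65 5 27 [[284.0, 236.0], [385.0, 237.0]]
1.65 82 0 [[275.0, 280.0], [398.0, 282.0]]
[[283.0, 321.0], [381.0, 323.0]]
```

View pics/w1c.png

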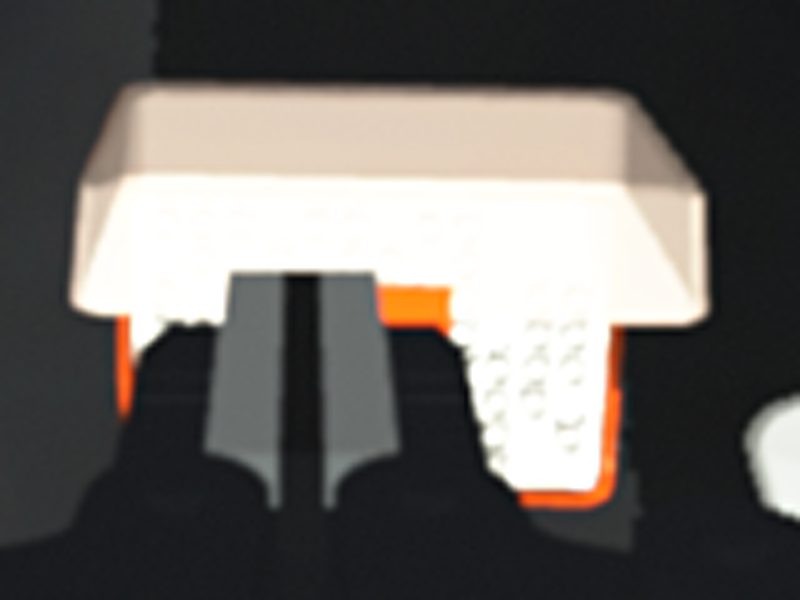

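arm_command --targets '[{"rotation":[-0.005,0,0.005],"translation":[-0.3,0.7,3],"jaw":1},{"rotation":[0,0,0],"translation":[-0.3,0.7,3.5],"jaw":1},{"rotation":[0,0,0],"translation":[0,0,3.5],"jaw":1},{"rotation":[0,0,0],"translation":[0,0,3.5],"jaw":1},{"rotation":[0,0,0],"translation":[0,0,2.5],"jaw":1},{"rotation":[0,0,0],"translation":[0,0,1.0],"jaw":1},{"rotation":[0,0,0],"translation":[0,0,0],"jaw":1}]'

```text
clock: 2.72
tcp_pos: [616.8, -90.5, 106.7]
tcp_rot: [0.003, 0.996, -0.086, 0.001]
ft_force: [0.3, -0.6, 0.6]
opening: -0.2
```

```bash
cat >> h.py <<'E'
def tip(th,d=66,n=28): # TCP box-local for front bottom corner on plate
    return b2w(42-d*np.cos(th)+n*np.sin(th)+11,0,42+d*np.sin(th)+n*np.cos(th))
E
python3 - <<'E'
from h import *
go(b2w(86,0,107))
M=0
prev=None
for th in np.arange(1.6,-.01,-.1):
    x=42-66*np.cos(th)+28*np.sin(th)+11; z=42+66*np.sin(th)+28*np.cos(th)
    print(round(th,2),round(x,1),round(z,1))
E
```

```text
clk 2.7167 pos [616.8 -90.5 106.7] F [ 0.3  -0.65  0.63] open -0.2
shift cm [-1.91 -1.12 -0.04] turn [ 0.005 -0.003 -0.007]
1.6 82.9 107.2
1.5 76.3 109.8
1.4 69.4 111.8
1.3 62.3 113.1
1.2 55.2 113.7
1.1 48.0 113.5
1.0 40.9 112.7
0.9 33.9 111.1
0.8 27.1 108.9
0.7 20.6 105.9
0.6 14.3 102.4
0.5 8.5 98.2
0.4 3.1 93.5
0.3 -1.8 88.3
0.2 -6.1 82.6
0.1 -9.9 76.4
-0.0 -13.0 70.0
```

arm_command --targets '[{"rotation":[0,0,0],"translation":[-0.8,-0.6,0],"jaw":1},{"rotation":[0,0,0],"translation":[-0.8,-0.5,0],"jaw":1},{"rotation":[0,0,0],"translation":[-0.2,0,0],"jaw":1},{"rotation":[0,0,0],"translation":[0,0,0],"jaw":1}]'

```text
clock: 3.05
tcp_pos: [600.8, -76.8, 111.3]
tcp_rot: [0.003, 0.996, -0.087, 0.004]
ft_force: [0.4, -0.1, 0.2]
opening: -0.0
```

Run:
```python
from h import *
from cell import *
go(tip(1.5))
for n in("side","wrist"):
    f=grab_frame(n);cv2.imwrite(f"pics/{n}2.png",f["color"][:,:,::-1])
a=cv2.imread('pics/side2.png');s=cv2.resize(a[130:280,270:410],None,fx=4,fy=4,interpolation=cv2.INTER_CUBIC);cv2.imwrite('pics/s2c.png',s)
```

```text
clk 3.05 pos [600.8 -76.8 111.3] F [ 0.38 -0.1   0.22] open -0.0
shift cm [-1.09 -0.04  0.14] turn [ 0.006 -0.008 -0.01 ]
```

View pics/s2c.png

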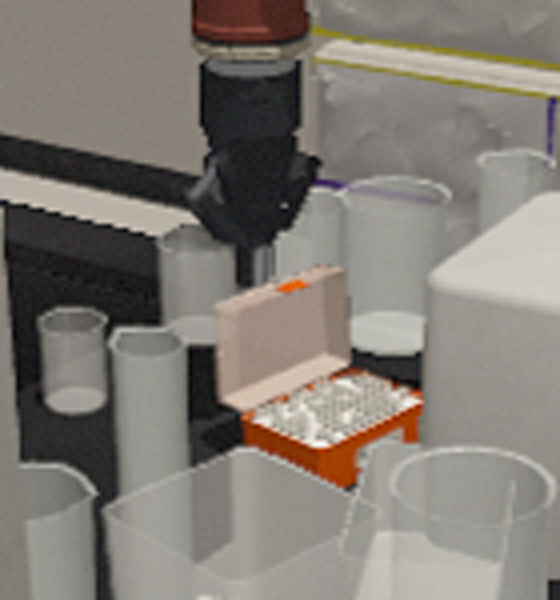

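View pics/wrist2.png

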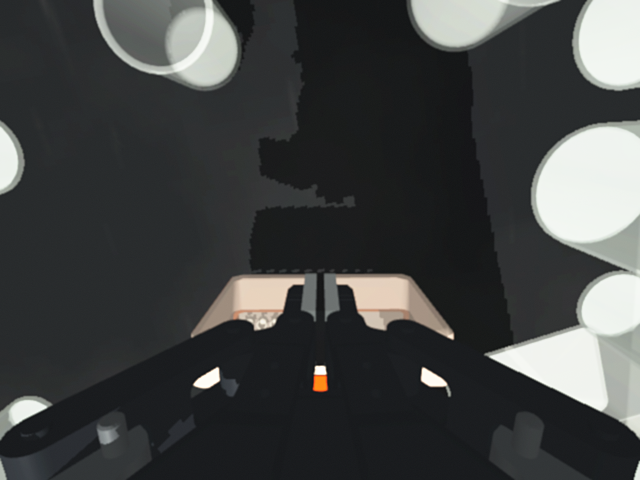

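arm_command --targets '[{"rotation":[0.006,-0.008,-0.01],"translation":[-0.2,0,0.3],"jaw":1},{"rotation":[0,0,0],"translation":[-0.2,0,0],"jaw":1},{"rotation":[0,0,0],"translation":[-0.2,0,0],"jaw":1},{"rotation":[0,0,0],"translation":[-0.2,0,0],"jaw":1},{"rotation":[0,0,0],"translation":[-0.2,0,0],"jaw":1},{"rotation":[0,0,0],"translation":[-0.2,0,0],"jaw":1}]'

```text
clock: 3.65
tcp_pos: [590.6, -75.3, 109.8]
tcp_rot: [-0.0, 0.997, -0.082, 0.002]
ft_force: [0.2, 0.1, 1.7]
opening: -0.1
```

Run:
```python
from h import *
go(tip(1.3))
```

```text
clk 3.65 pos [590.6 -75.3 109.8] F [0.25 0.13 1.73] open -0.1
shift cm [-1.44 -0.08 -0.33] turn [-0.001 -0.004  0.001]
```

arm_command --targets '[{"rotation":[0,0,0],"translation":[-0.2,0,-0.08],"jaw":1},{"rotation":[0,0,0],"translation":[-0.2,0,-0.06],"jaw":1},{"rotation":[0,0,0],"translation":[-0.2,0,-0.06],"jaw":1},{"rotation":[0,0,0],"translation":[-0.2,0,-0.05],"jaw":1},{"rotation":[0,0,0],"translation":[-0.2,0,-0.04],"jaw":1},{"rotation":[0,0,0],"translation":[-0.2,0,-0.04],"jaw":1},{"rotation":[0,0,0],"translation":[-0.2,0,-0.02],"jaw":1}]'

```text
clock: 4.23
tcp_pos: [574.9, -72.7, 113.4]
tcp_rot: [-0.0, 0.997, -0.082, 0.002]
ft_force: [-0.4, 0.6, -0.2]
opening: -0.2
```

Run:
```python
from h import *
from cell import *
go(tip(1.1))
for n in("side","top"):
    f=grab_frame(n);cv2.imwrite(f"pics/{n}3.png",f["color"][:,:,::-1])
a=cv2.imread('pics/side3.png');s=cv2.resize(a[160:270,300:390],None,fx=5,fy=5,interpolation=cv2.INTER_CUBIC)
b=cv2.imread('pics/top3.png');b=cv2.resize(b[180:270,340:410],None,fx=5,fy=5,interpolation=cv2.INTER_CUBIC)
o=np.zeros((550,800,3),np.uint8);o[:,:450]=s;o[:450,450:]=b;cv2.imwrite('pics/c3.png',o)
```

```text
clk 4.2333 pos [574.9 -72.7 113.4] F [-0.38  0.58 -0.25] open -0.2
shift cm [-1.28 -0.08 -0.01] turn [-0.001 -0.003  0.001]
```

View pics/c3.png

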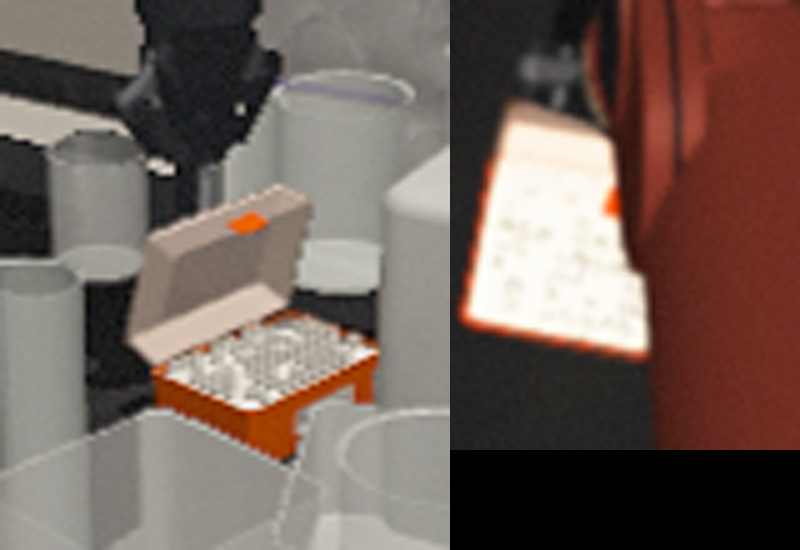

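arm_command --targets '[{"rotation":[0,0,0],"translation":[-0.2,0,0],"jaw":1},{"rotation":[0,0,0],"translation":[-0.2,0,0],"jaw":1},{"rotation":[0,0,0],"translation":[-0.2,0,0],"jaw":1},{"rotation":[0,0,0],"translation":[-0.2,0,0],"jaw":1},{"rotation":[0,0,0],"translation":[-0.2,0,0],"jaw":1},{"rotation":[0,0,0],"translation":[-0.2,0,0],"jaw":1},{"rotation":[0,0,0],"translation":[-0.2,0,0.02],"jaw":1},{"rotation":[0,0,0],"translation":[-0.2,0,0.02],"jaw":1},{"rotation":[0,0,0],"translation":[-0.2,0,0.03],"jaw":1},{"rotation":[0,0,0],"translation":[-0.2,0,0.04],"jaw":1}]'

```text
clock: 5.17
tcp_pos: [553.4, -69.2, 112.2]
tcp_rot: [-0.0, 0.997, -0.082, 0.002]
ft_force: [0.7, -0.3, -0.7]
opening: -0.1
```

Run:
```python
from h import *
go(tip(.9));go(tip(.7))
```

```text
clk 5.1667 pos [553.4 -69.2 112.2] F [ 0.73 -0.32 -0.75] open -0.1
shift cm [-0.52 -0.08  0.11] turn [-0.001 -0.003  0.001]
clk 5.1667 pos [553.4 -69.2 112.2] F [ 0.73 -0.32 -0.75] open -0.1
shift cm [-1.85 -0.08  0.62] turn [-0.001 -0.003  0.001]
```

arm_command --targets '[{"rotation":[0,0,0],"translation":[-0.26,0,0.05],"jaw":1},{"rotation":[0,0,0],"translation":[-0.26,0,0.05],"jaw":1},{"rotation":[0,0,0],"translation":[-0.22,0,0.08],"jaw":1},{"rotation":[0,0,0],"translation":[-0.22,0,0.08],"jaw":1},{"rotation":[0,0,0],"translation":[-0.22,0,0.08],"jaw":1},{"rotation":[0,0,0],"translation":[-0.22,0,0.1],"jaw":1},{"rotation":[0,0,0],"translation":[-0.22,0,0.1],"jaw":1},{"rotation":[0,0,0],"translation":[-0.22,0,0.1],"jaw":1},{"rotation":[0,0,0],"translation":[-0.21,0,0.12],"jaw":1},{"rotation":[0,0,0],"translation":[-0.21,0,0.12],"jaw":1}]'

```text
clock: 6.0
tcp_pos: [528.7, -65.0, 102.6]
tcp_rot: [-0.0, 0.997, -0.082, 0.002]
ft_force: [-0.8, -0.4, -0.0]
opening: -0.1
```

Run:
```python
from h import *
from cell import *
go(tip(.6));go(tip(.4))
for n in("side","top"):
    f=grab_frame(n);cv2.imwrite(f"pics/{n}4.png",f["color"][:,:,::-1])
a=cv2.imread('pics/side4.png');s=cv2.resize(a[160:270,300:390],None,fx=5,fy=5,interpolation=cv2.INTER_CUBIC)
b=cv2.imread('pics/top4.png');b=cv2.resize(b[180:270,340:410],None,fx=5,fy=5,interpolation=cv2.INTER_CUBIC)
o=np.zeros((550,800,3),np.uint8);o[:,:450]=s;o[:450,450:]=b;cv2.imwrite('pics/c4.png',o)
```

```text
clk 6.0 pos [528.7 -65.  102.6] F [-0.76 -0.37 -0.02] open -0.1
shift cm [ 0.03 -0.07  0.02] turn [-0.001 -0.003  0.001]
clk 6.0 pos [528.7 -65.  102.6] F [-0.76 -0.37 -0.02] open -0.1
shift cm [-1.09 -0.07  0.91] turn [-0.001 -0.003  0.001]
```

View pics/c4.png

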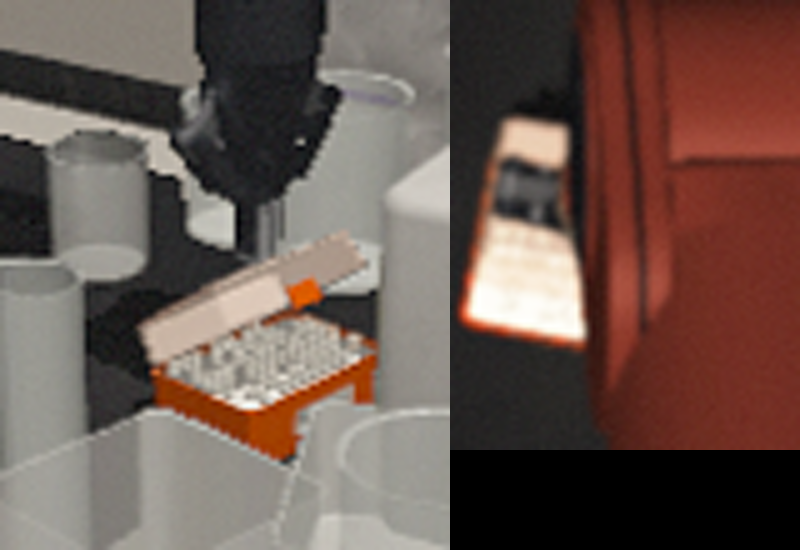

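arm_command --targets '[{"rotation":[0,0,0],"translation":[-0.19,0,0.13],"jaw":1},{"rotation":[0,0,0],"translation":[-0.19,0,0.14],"jaw":1},{"rotation":[0,0,0],"translation":[-0.18,0,0.15],"jaw":1},{"rotation":[0,0,0],"translation":[-0.18,0,0.16],"jaw":1},{"rotation":[0,0,0],"translation":[-0.17,0,0.16],"jaw":1},{"rotation":[0,0,0],"translation":[-0.17,0,0.16],"jaw":1},{"rotation":[0,0,0],"translation":[-0.16,0,0.17],"jaw":1},{"rotation":[0,0,0],"translation":[-0.16,0,0.17],"jaw":1},{"rotation":[0,0,0],"translation":[-0.16,0,0.18],"jaw":1}]'

```text
clock: 6.85
tcp_pos: [511.9, -62.2, 87.1]
tcp_rot: [-0.0, 0.997, -0.082, 0.002]
ft_force: [-0.1, 0.1, 0.4]
opening: -0.1
```

Run:
```python
from h import *
go(tip(.3));go(tip(.1));go(tip(0))
```

```text
clk 6.85 pos [511.9 -62.2  87.1] F [-0.12  0.14  0.44] open -0.1
shift cm [ 0.12 -0.07 -0.12] turn [-0.001 -0.003  0.001]
clk 6.85 pos [511.9 -62.2  87.1] F [-0.12  0.14  0.44] open -0.1
shift cm [-0.69 -0.07  1.06] turn [-0.001 -0.003  0.001]
clk 6.85 pos [511.9 -62.2  87.1] F [-0.12  0.14  0.44] open -0.1
shift cm [-1.01 -0.07  1.7 ] turn [-0.001 -0.003  0.001]
```

Rows to shut (about 1.7 cm down, 1 cm forward), stopping just short of pressing.

arm_command --targets '[{"rotation":[0,0,0],"translation":[-0.14,0,0.18],"jaw":1},{"rotation":[0,0,0],"translation":[-0.13,0,0.18],"jaw":1},{"rotation":[0,0,0],"translation":[-0.12,0,0.18],"jaw":1},{"rotation":[0,0,0],"translation":[-0.12,0,0.18],"jaw":1},{"rotation":[0,0,0],"translation":[-0.1,0,0.18],"jaw":1},{"rotation":[0,0,0],"translation":[-0.1,0,0.18],"jaw":1},{"rotation":[0,0,0],"translation":[-0.1,0,0.18],"jaw":1},{"rotation":[0,0,0],"translation":[-0.1,0,0.18],"jaw":1}]'

```text
clock: 7.52
tcp_pos: [501.9, -60.6, 70.9]
tcp_rot: [-0.0, 0.997, -0.082, 0.002]
ft_force: [-0.7, 0.4, -0.3]
opening: 0.0
```

Run:
```python
from h import *
from cell import *
go(b2w(-30,0,69))
for n in("side",):
    f=grab_frame(n);cv2.imwrite(f"pics/{n}5.png",f["color"][:,:,::-1])
a=cv2.imread('pics/side5.png');s=cv2.resize(a[160:270,300:390],None,fx=5,fy=5,interpolation=cv2.INTER_CUBIC)
cv2.imwrite('pics/c5.png',s)
```

```text
clk 7.5167 pos [501.9 -60.6  70.9] F [-0.74  0.44 -0.27] open 0.0
shift cm [-1.69 -0.07  0.19] turn [-0.001 -0.003  0.001]
```

View pics/c5.png

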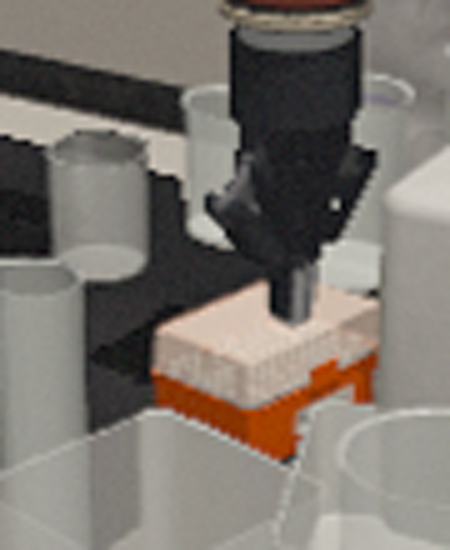

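arm_command --targets '[{"rotation":[0,0,0],"translation":[-0.02,0,0.12],"jaw":1},{"rotation":[0,0,0],"translation":[0,0,0.12],"jaw":1}]'

```text
clock: 7.73
tcp_pos: [501.1, -60.5, 68.3]
tcp_rot: [-0.0, 0.997, -0.082, 0.001]
ft_force: [-7.3, -0.1, 19.0]
opening: -0.5
```

arm_command --targets '[{"rotation":[0,0,0],"translation":[0,0,-0.6],"jaw":1},{"rotation":[0,0,0],"translation":[-0.8,-0.03,-0.4],"jaw":1},{"rotation":[0,0,0],"translation":[-0.8,-0.03,0],"jaw":1},{"rotation":[0,0,0],"translation":[0,0,0],"jaw":1},{"rotation":[0,0,0],"translation":[0,0,0],"jaw":1}]'

```text
clock: 8.15
tcp_pos: [483.7, -56.9, 79.0]
tcp_rot: [-0.0, 0.997, -0.082, 0.001]
ft_force: [-0.1, -0.5, 0.6]
opening: 0.1
```

Run:
```python
from h import *
from cell import *
go(b2w(-30,0,69))
for n in("side","wrist"):
    f=grab_frame(n);cv2.imwrite(f"pics/{n}6.png",f["color"][:,:,::-1])
a=cv2.imread('pics/side6.png');s=cv2.resize(a[160:270,300:390],None,fx=5,fy=5,interpolation=cv2.INTER_CUBIC)
b=cv2.imread('pics/wrist6.png');b=cv2.resize(b[150:480,160:480],None,fx=1.09,fy=1.6)
o=np.zeros((550,800,3),np.uint8);o[:,:450]=s;o[:b.shape[0],450:450+b.shape[1]]=b[:550,:350];cv2.imwrite('pics/c6.png',o)
```

```text
clk 8.15 pos [483.7 -56.9  79. ] F [-0.12 -0.45  0.59] open 0.1
shift cm [ 0.17 -0.01  1.  ] turn [-0.001 -0.003  0.001]
```

View pics/c6.png

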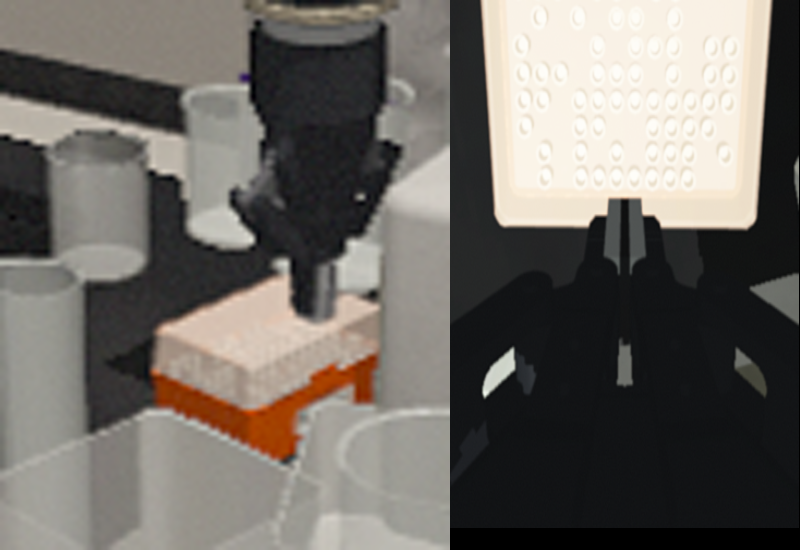

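arm_command --targets '[{"rotation":[0,0,0],"translation":[0.15,0,0.4],"jaw":1},{"rotation":[0,0,0],"translation":[0,0,0.35],"jaw":1},{"rotation":[0,0,0],"translation":[0,0,0.15],"jaw":1},{"rotation":[0,0,0],"translation":[0,0,0.07],"jaw":1}]'

```text
clock: 8.58
tcp_pos: [485.9, -57.3, 68.2]
tcp_rot: [-0.0, 0.997, -0.082, 0.001]
ft_force: [-5.8, 0.0, 15.2]
opening: -0.4
```

arm_command --targets '[{"rotation":[0,0,0],"translation":[0,0,0.05],"jaw":1},{"rotation":[0,0,0],"translation":[0,0,0.05],"jaw":1},{"rotation":[0,0,0],"translation":[0,0,0.05],"jaw":1}]'

```text
clock: 8.83
tcp_pos: [486.0, -57.3, 68.4]
tcp_rot: [-0.0, 0.997, -0.082, 0.0]
ft_force: [-4.5, 0.0, 10.7]
opening: -0.3
```

arm_command --targets '[{"rotation":[0,0,0],"translation":[0,0,-0.5],"jaw":1},{"rotation":[0,0,0],"translation":[0,0,-2],"jaw":1},{"rotation":[0,0,0],"translation":[0,0,-4],"jaw":1},{"rotation":[0,0,0],"translation":[0,0,-4],"jaw":1},{"rotation":[0,0,0],"translation":[0,0,-4],"jaw":1},{"rotation":[0,0,0],"translation":[0,0,-4],"jaw":1},{"rotation":[0,0,0],"translation":[3,1,-2],"jaw":1},{"rotation":[0,0,0],"translation":[2.5,3,0],"jaw":1},{"rotation":[0,0,0],"translation":[2.5,3,0],"jaw":1},{"rotation":[0,0,0],"translation":[2.5,3,0],"jaw":1},{"rotation":[0,0,0],"translation":[0,0,0],"jaw":1},{"rotation":[0,0,0],"translation":[0,0,0],"jaw":1}]'

```text
clock: 9.83
tcp_pos: [576.6, -176.1, 284.5]
tcp_rot: [0.0, 0.997, -0.079, 0.001]
ft_force: [0.4, 1.1, 0.2]
opening: 0.3
```

Run:
```python
from h import *
from cell import *
print(get_obs()['ft_force'])
for n in("side","top"):
    f=grab_frame(n);cv2.imwrite(f"pics/{n}7.png",f["color"][:,:,::-1])
a=cv2.imread('pics/side7.png');s=cv2.resize(a[160:270,300:390],None,fx=5,fy=5,interpolation=cv2.INTER_CUBIC)
b=cv2.imread('pics/top7.png');b=cv2.resize(b[180:270,340:410],None,fx=5,fy=5,interpolation=cv2.INTER_CUBIC)
o=np.zeros((550,800,3),np.uint8);o[:,:450]=s;o[:450,450:]=b;cv2.imwrite('pics/c7.png',o)
```

```text
[0.40117943 1.09981569 0.23638124]
```

View pics/c7.png

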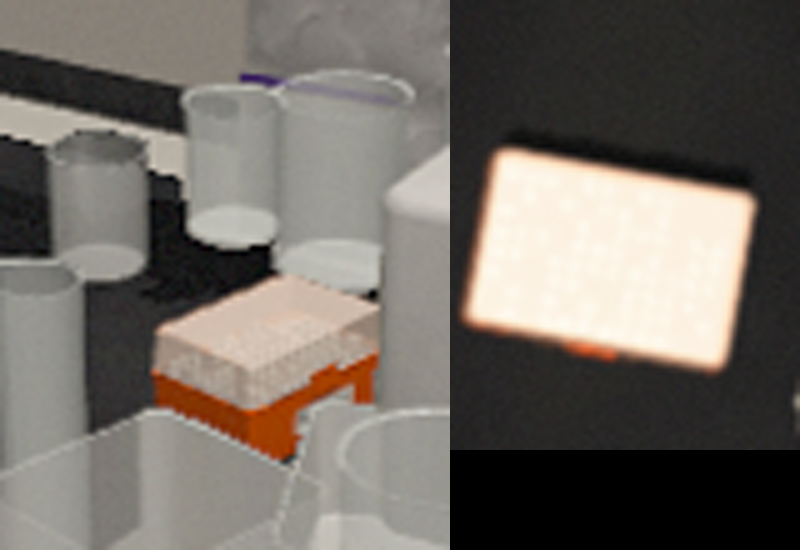

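View pics/top7.png

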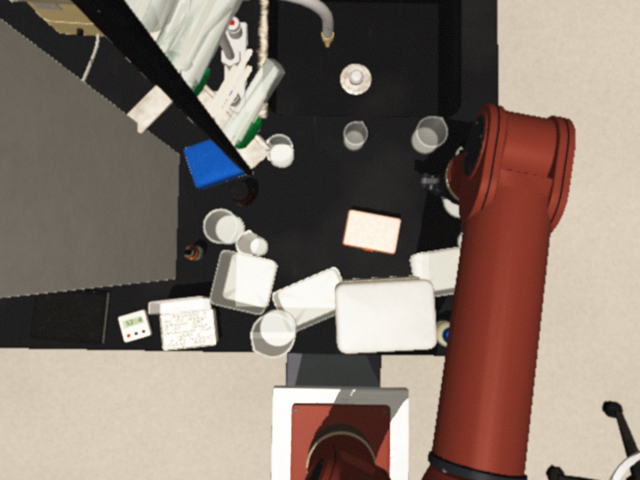

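```bash
python3 -c "
from cell import *
print(hand_in())"
```

```text
the job is handed in; nothing more can be done
None
```

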